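# Refit the pointer carriage on a potter's throwing gauge

### The arm

A 6-joint arm with a two-finger parallel gripper is mounted at the origin on the work surface. World frame = base frame: x ahead of the robot, y to its left, z up, the work surface at z = 0. Lengths are in m, angles in rad, forces in N, time in s.
With the tool pointing down it reaches from about 0.3 to 0.775 m from the base axis. Payload 14.6 kg.
Tool frame: the origin (TCP) lies on the centre line of the jaws, within the pads' length; the fingertips stand 19 mm ahead of it and the grasp point (between the pads) is the TCP; y points along the fingers, x is the direction in which the jaws open and shut, and the axes are right-handed (so a half turn about y gives the same grasp; the last joint's range is limited). The gripper opens to 94 mm and grips with 3 to 60 N. Pads are 16 mm wide; open, the fingers measure 119 mm over their backs; the gripper's body (75 mm by 177 mm) begins 78 mm behind the grasp point.
Start: joints at [1.239, 0.3, 1.521, -0, 1.321, -0.067], TCP at [0.144, 0.531, 0.224] pointing down, gripper open.
Joint ranges: [-3.03, 3.03], [-0.79, 2.21], [0.23, 2.52], [-1.04, 4.18], [0, 3.07], [-2.55, 2.55]. Speed limits (rad/s): [2.22, 2.22, 2.57, 3.14, 3.14, 3.14].

### API

Orientations are given as [roll, pitch, yaw] about the fixed x, y, z axes, in that order (R = Rz(yaw) Ry(pitch) Rx(roll)).
In Python, from station import get_obs, cams, workorder gives the robot as it stands.
- The arm moves only by the shell command python3 -m handwheel 'ROWS' [FORCE]. ROWS is JSON, a list of rows, each an object of numbers: "fingers": the opening, from -1 (shut) to 1 (fully open); "x", "y", "z": the shift along the tool's x, y, z in m; "spin": the turn about the tool's y in degrees. In form: [{"fingers": .., "x": .., "y": .., "z": .., "spin": ..}, ...]. A call has exactly 10 rows; each row is the pose to reach, as a shift and turn from the pose commanded when the call began, along the tool's axes at that moment; what a row does not reach only later rows make up. A row lasts 1/10 s, in which the tool goes at most 50 mm and 8.59 degrees, less where a joint would pass 70% of its speed; a pose out of reach is approached as far as the arm can. A call with a gripper value outside its range is refused whole. The fingers move at their own pace and stop on an object; FORCE is the grip in N (left out, the last holds). Time passes only in rows, so rows that repeat a pose let the fingers close, or fill a call up. It gives the time, the measured TCP pose, the force and the opening at its end, in the units of the state.
- get_obs(): the state, without advancing time (a new reading comes with each control period).
- cams.camera(name): name is "scene" or "top" or "wrist"; returns (picture, depth): 400x640x3 uint8, red, green, blue; 400x640 float32, m along the optical axis (not along the pixel's ray), 0 where there is no reading.
- cams.get_calibration(name): a dict with "fx", "fy", "cx", "cy" (pixels), "view" (4x4, takes a point from world to camera coordinates). Camera axes: x right, y down, z forward; pixel columns grow to the right and rows downward; lengths in m; the calibration is good to about 2 mm. A picture is of the moment at which its call begins: read the wrist's pose just before it. get_calibration takes no time and is no camera call; for the wrist camera it gives the pose at the moment of the call.
- workorder.hand_in(): hands the job in, once; it reports no verdict.
The state is a dict: "time_s": time; "qpos": joint angles; "joint_vel": joint speeds; "tau": joint torques, N m; "ee_pos": TCP position; "eef_rot": TCP orientation; "force": force on the tool from outside, world axes, zero at the start; "moment": the same for the moment, N m; "grip_width": finger opening in m.
Only numpy, scipy, OpenCV 4.12 (cv2) and the standard library are available. Lean on these libraries where they do the work, as an engineer would, in place of code of your own. Each camera call takes 0.05 s, during which the arm holds its last target. There are 200 camera calls.

### The job

Pick up the pointer carriage of the throwing gauge, slide it onto the dovetail rail from the rail's open end until it is fully home against the wooden end stop, and then turn its slanted clamp knob clockwise until it is tight. Leave the raw clay pots standing where they are, and let go of everything at the end.

Things in the scene. Friction and masses are not known exactly. Their poses are not given: they have to be found in the camera images.
- gauge_rail: Fixed gauge stand. Dark wooden board 120 x 250 x 12 mm; on it a riser 34 mm wide and an steel dovetail rail along this body's y axis, y -95 to +95, z 50 to 66 mm, 34 mm wide at its foot, 50 mm on top. Wooden end stop at -y (60 mm wide, 82 mm high, face at y = -95); +y end open. Origin: centre of the board's underside on the bench, z up. The carriage's knob side belongs on its -x side.
- rail_home (a point): Where the carriage's origin lies when fully home against the end stop: (0, -60, 51) mm in gauge_rail's axes. The home carriage's axes are parallel to the rail's.
- rail_mouth (a point): Open end of the rail, at the height of the seated carriage's origin: (0, 95, 51) mm in gauge_rail's axes. The last 20 mm of the dovetail taper by 4 mm each side and on top. The carriage's origin must start more than 35 mm (half its length) beyond this in +y. It has 2.5 mm play each side when seated; it slides on best 0 to 3 mm higher than seated and less than 1.5 mm to the side.
- carriage: Loose pointer carriage, 0.37 to 0.58 kg, upright on the bench. Origin: centre of the saddle's underside. Steel saddle 84 (x) x 70 (y) x 27 mm, with a dovetail channel along y in its underside (15 deep, 40 wide at the mouth, 55 above). A wooden mast on the saddle, 137 mm high overall; a thin pointer from the mast to x = +95 at z = 125 mm; the clamp knob on its -x side.
- mast_grip (a point): Place to grip the carriage: on the axis of its wooden mast, at (-20, 0, 120) mm in carriage axes. The mast is 22 mm (x) by 36 mm (y) and runs from z = 27 to 137 mm, so 17 mm of it rise above this point; lower down it would meet the gripper's body; grip it across the 36 mm (along y), so that the knob and the pointer stay between and clear of the fingers. Axes as the carriage's.
- knob_grip (a point): Centre of the clamp knob's black bar: 46 mm long (x), 12 thick (y), 30 high (z). At (-65.5, 0, 62.5) mm in carriage axes. z: turning axis, outward, leaning 40 degrees from the carriage's z towards its -x; x turns with the bar. A boss 26 mm across has its face 25 mm below the centre. The mast leaves no room for a vertical gripper: come along the slanted axis and grip across the 12 mm.
- clamp_knob (a joint): Clamp knob angle, rad: 0 loose stop, 1.4 tight stop. Grows clockwise seen from outside, looking at the knob (a negative turn about knob_grip's z). Starts at 0 to 0.25. At 0.7 the bar's +x end points up the slope straight at the mast. Takes about 0.12 Nm, 0.25 from about 1.1 on, where its pad squeezes the rail; from the tight stop it springs back about 0.1 when let go, else it stays where left.
- pot_a: Raw clay cup, loose, grey, 84 mm wide, 88 mm tall; origin at the centre of its underside. To be left alone.
- pot_b: Raw clay cup like pot_a, somewhere else on the bench. To be left alone.
- pot_c: Raw clay cup like pot_a, somewhere else on the bench. To be left alone.
There are look-alikes about, which are no part of the job. Leave any blue look-alike of the carriage alone.

How it is judged:
By the outcome, as a careful person would: the job done as asked, in the order asked, and still so for the second after the job is handed in, with the robot touching nothing.
It also fails if it takes over 64 s, if anything falls off the work surface, if the arm or the gripper's body presses on something with over 40 N, if the wrist force passes 120 N, or if a joint passes its speed limit or range.

## Working session

There is one attempt and no reset: what is moved stays moved. The work goes in short steps, Python scripts to look and compute and a shell command to move; the robot and the scene stay as the last step left them, time stands still between calls to the robot, and variables do not carry over. Pictures are saved under pics/ and viewed, about 8 in all and at most 12, crops included, and the job is handed in when it is done.

```bash
ls; mkdir -p pics; python3 - <<'E'
from station import get_obs,cams
import cv2,numpy as np
o=get_obs();print(o)
for n in("scene","top"):
    p,d=cams.camera(n);np.savez(f"pics/{n}0.npz",p=p,d=d);cv2.imwrite(f"pics/{n}0.png",p[:,:,::-1])
    print(n,cams.get_calibration(n))
E
```

```text
pics
{'time_s': 0.0, 'qpos': array([ 1.23940192e+00,  3.00473220e-01,  1.52156663e+00, -3.21529528e-05,
        1.32069154e+00, -6.66198644e-02]), 'joint_vel': array([-4.40667054e-04,  9.45194326e-05, -1.84894181e-03, -8.66411198e-04,
        2.00048233e-03,  1.25687906e-03]), 'tau': array([ 2.98172645e-04, -5.31803012e+01, -3.52734768e+01,  7.08395010e-02,
        2.43634649e-02, -7.12231008e-05]), 'ee_pos': array([0.14387515, 0.53060611, 0.22389127]), 'eef_rot': array([-1.57075159e+00,  1.13828536e-03,  1.30602979e+00]), 'force': array([-0.14911103,  0.19303566, -0.28464081]), 'moment': array([-0.00961104, -0.07087632, -0.06302818]), 'grip_width': 0.09363369494222938}
scene {'fx': 381.6190078264989, 'fy': 381.6190078264989, 'cx': 315.26226927955275, 'cy': 196.44452381479047, 'view': array([[ 0.86383918,  0.50328634, -0.02201679, -0.51244833],
       [ 0.33636681, -0.60877093, -0.7185091 , -0.03583135],
       [-0.375019  ,  0.61327059, -0.69516899,  1.06983578],
       [ 0.        ,  0.        ,  0.        ,  1.        ]])}
top {'fx': 461.4675568887569, 'fy': 461.4675568887569, 'cx': 314.0797471156108, 'cy': 205.25528786365095, 'view': array([[ 0.01255297, -0.99952926,  0.02799448,  0.12231839],
       [-0.99601878, -0.01497013, -0.08787768,  0.53263203],
       [ 0.0882554 , -0.0267799 , -0.99573783,  1.28958034],
       [ 0.        ,  0.        ,  0.        ,  1.        ]])}
```

View pics/top0.png

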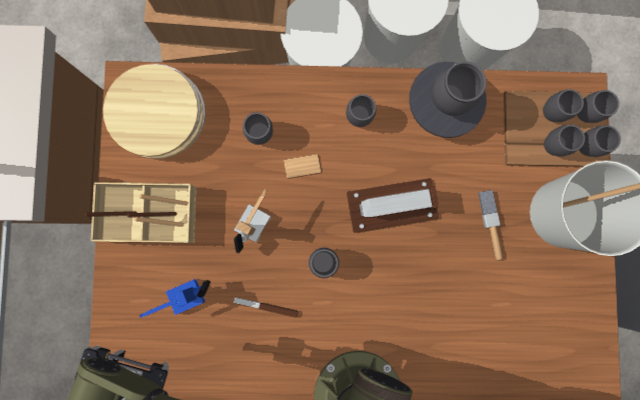

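View pics/scene0.png

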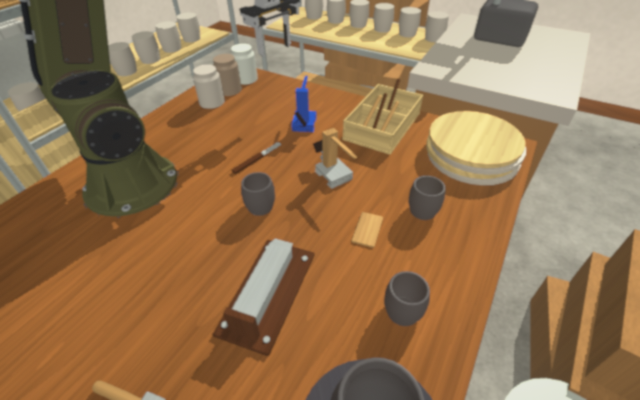

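The candidates for the carriage are the steel/wood one at top (250,222) and the blue look-alike at (185,297). The steel one fits: steel saddle, wooden mast, black knob. The rail is at (393,205) and the pots are at (257,128), (361,110) and (323,263). I'll confirm with height data and one crop.

```bash
cat > h.py <<'E'
import numpy as np,cv2
from station import get_obs,cams
from scipy.spatial.transform import Rotation as Ro
def cloud(d,c):
    v,u=np.mgrid[:d.shape[0],:d.shape[1]]
    P=np.stack([(u-c['cx'])/c['fx']*d,(v-c['cy'])/c['fy']*d,d],-1)
    V=c['view'];return (P-V[:3,3])@V[:3,:3]
def snap(n):
    c=cams.get_calibration(n);p,d=cams.camera(n);return p,d,cloud(d,c),c
E
python3 - <<'E'
from h import *
ims=[]
for n,(a,b,e,f) in dict(top=(330,160,450,250),scene=(200,230,320,360)).items():
    z=np.load(f"pics/{n}0.npz");c=cams.get_calibration(n);W=cloud(z['d'],c)
    np.save(f"pics/{n}W.npy",W)
    ims.append(cv2.resize(z['p'][b:f,a:e,::-1],(390,300),interpolation=cv2.INTER_CUBIC))
z=np.load("pics/top0.npz")
ims.append(cv2.resize(z['p'][180:260,210:310,::-1],(390,300),interpolation=cv2.INTER_CUBIC))
z=np.load("pics/scene0.npz")
ims.append(cv2.resize(z['p'][110:200,290:380,::-1],(390,300),interpolation=cv2.INTER_CUBIC))
cv2.imwrite("pics/crop.png",np.vstack([np.hstack(ims[:2]),np.hstack(ims[2:])]))
W=np.load("pics/topW.npy");
for v,u in[(205,393),(222,250),(240,239),(128,257),(110,361),(263,323),(166,302)]:print(u,v,W[v,u].round(3))
print((W[180:235:4,344:444:4,2]*1000).astype(int))
E
```

```text
393 205 [ 0.531 -0.087  0.065]
250 222 [0.48  0.309 0.028]
239 240 [0.429 0.332 0.081]
257 128 [0.756 0.298 0.004]
361 110 [ 0.815 -0.005  0.008]
323 263 [0.368 0.102 0.006]
302 166 [0.646 0.166 0.007]
[[   1   -1    4   -2    1   -4    2    3   -4   -3    1    0    2   -1
     2    3    2    0    1    7    9    7   -4    1    4]
 [  -3   -5    1    0    0    2   -5    0    1   -1    7    1    0   10
    13   13    8   15    8    9   16   11   11    5    1]
 [   0   -1    1   -2   -3    1   -1    7   11    3    6   10   11    8
     8    9   11    8   10    8   18   60   84   -2   -1]
 [   0   10   16   14   13   12   11   13   13   15   14   14   12   13
    10   12   10   69   65   67   65   65   81    0    0]
 [   0   10   12   13   13    6   15    9    6 1327   13   72   65   69
    66   64   66   62   68   62   66   70   82   81    2]
 [   1   11   11   12   12    7   67   66   63   65   63   68   65   65
    64   64   69   66   61   70   68   62   71   80    0]
 [  -9    0   11    7   12   63   68   65   65   66   65   69   66   64
    68   66   63   66   63   66   68   67   70
[... 222 characters left out ...]
  7   11    6    6   10   11   17   13    8    2]
 [   0    0    7   13   12   64   66   63    9   13   11   10   12    7
    15   13   12   11   13   14   15   14   12   13   -1]
 [   1   -5    7    8   12   12   15    9   14   12    8   14   12   13
    13   11   14   13   10    8   15    6    0   -3   -4]
 [  -1    1    7   13 1327   13   18   13    5    5   16   14   16   11
    11   13    0    3   -2    0   -3   -2    2    2    1]
 [   2    0    2   12    9   13   14   10   13   12   -1    1    0   -3
     0    0    1    0   -4    0    1    0    1    0    2]
 [   2   -1   -1   11    1   -1    0   -1    4    1    1   -2   -2    0
     1    0    1   -4   -1   -4    0   -1    2    0   -2]]
```

View pics/crop.png

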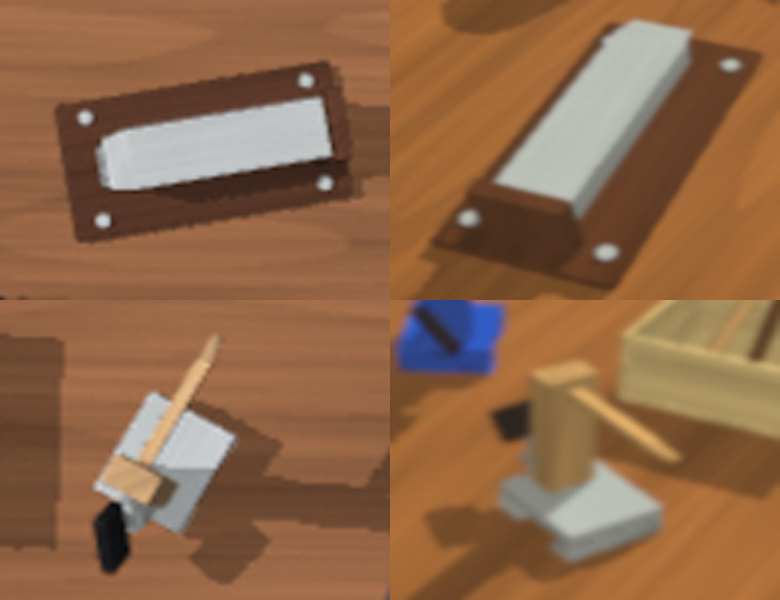

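The crop shows the steel saddle, wooden mast and black knob of the real carriage: pointer towards upper right, knob at lower left. The rail's tapered open end is at left (world +y) and its stop is at right. Next I fit coarse poses and go look closely with the wrist camera.

```bash
python3 - <<'E'
from h import *
for n in("top","scene"):
    W=np.load(f"pics/{n}W.npy").reshape(-1,3)
    R=W[(abs(W[:,0]-.53)<.1)&(abs(W[:,1]+.09)<.15)]
    def rect(P): return cv2.minAreaRect((P[:,:2]*1000).astype(np.float32))
    def clean(P):
        from scipy.spatial import cKDTree
        k=cKDTree(P[:,:2]).query_ball_point(P[:,:2],.006,return_length=True);return P[k>=5]
    t=R[abs(R[:,2]-.066)<.006]; print(n,'railtop',rect(clean(t)),t[:,2].mean())
    t=R[abs(R[:,2]-.012)<.004]; print('board',rect(clean(t)))
    C=W[(abs(W[:,0]-.47)<.12)&(abs(W[:,1]-.31)<.12)]
    t=clean(C[abs(C[:,2]-.137)<.008]);print('masttop',len(t),rect(t),t.mean(0))
    t=clean(C[abs(C[:,2]-.027)<.005]);print('saddle',len(t),rect(t))
    t=C[(abs(C[:,2]-.125)<.006)&(C[:,1]<.30)];print('pointer',len(t),t.mean(0) if len(t) else 0)
    for nm,c in dict(a=(.756,.298),b=(.815,-.005),c=(.368,.102)).items():
        q=W[(np.hypot(W[:,0]-c[0],W[:,1]-c[1])<.07)&(abs(W[:,2]-.086)<.008)];print(nm,rect(clean(q)))
p,d,W,c=snap("wrist");cv2.imwrite("pics/w0.png",p[:,:,::-1]);print(c, np.linalg.inv(c['view'])[:3,3])
E
```

```text
top railtop ((534.8068237304688, -98.31448364257812), (53.76844787597656, 192.3456573486328), 9.901333808898926) 0.06639767228308525
board ((536.088134765625, -96.806396484375), (119.60550689697266, 249.9713134765625), 10.169419288635254)
masttop 178 ((498.83599853515625, 290.2818908691406), (36.16164779663086, 110.56440734863281), 59.50809860229492) [0.47744353 0.3031315  0.1352734 ]
saddle 454 ((478.169921875, 303.1429138183594), (69.93814086914062, 83.838623046875), 61.4813232421875)
pointer 110 [0.52017842 0.27988175 0.12765345]
a ((739.9080200195312, 290.9818420410156), (74.04206848144531, 74.9225845336914), 70.10372161865234)
b ((797.3511352539062, 1.9098548889160156), (74.87124633789062, 74.76052856445312), 15.174237251281738)
c ((370.448974609375, 102.57167053222656), (74.87052917480469, 75.42974853515625), 0.6578116416931152)
scene railtop ((536.83837890625, -104.7237777709961), (59.71080017089844, 206.46690368652344), 9.92875862121582) 0.06673075887015673
board ((535.154052734375, -98.68267822265625), (120.62055206298828, 250.24710083007812), 10.357059478759766)
masttop 115
[... 390 characters left out ...]
21875)
b ((797.8827514648438, -1.7959480285644531), (76.10569763183594, 74.08881378173828), 65.56385803222656)
c ((371.3843994140625, 99.21087646484375), (74.73693084716797, 75.47871398925781), 70.87212371826172)
{'fx': 283.95950644988085, 'fy': 283.95950644988085, 'cx': 321.6847837260761, 'cy': 201.0029465231696, 'view': array([[ 2.62117876e-01,  9.65035679e-01, -5.98039154e-04,
        -5.49657092e-01],
       [ 9.23696364e-01, -2.50709978e-01,  2.89705946e-01,
        -3.02559125e-02],
       [ 2.79426640e-01, -7.64895138e-02, -9.57115514e-01,
         3.91135637e-01],
       [ 0.00000000e+00,  0.00000000e+00,  0.00000000e+00,
         1.00000000e+00]])} [0.06272851 0.55277102 0.38279859]
```

Coarse poses:

| Item | x (m) | y (m) | Yaw |
|---|---|---|---|
| Rail | 0.5355 | -0.0975 | 10.2° |
| Carriage | 0.478 | 0.302 | -29.5° |

Moving above the mast.

```bash
python3 -m handwheel '[{"fingers":1,"x":-0.013,"y":0.002,"z":-0.036,"spin":1.4},{"fingers":1,"x":-0.026,"y":0.004,"z":-0.073,"spin":2.9},{"fingers":1,"x":-0.039,"y":0.006,"z":-0.109,"spin":4.3},{"fingers":1,"x":-0.052,"y":0.008,"z":-0.146,"spin":5.7},{"fingers":1,"x":-0.065,"y":0.01,"z":-0.183,"spin":7.2},{"fingers":1,"x":-0.078,"y":0.012,"z":-0.22,"spin":8.6},{"fingers":1,"x":-0.091,"y":0.014,"z":-0.257,"spin":10},{"fingers":1,"x":-0.104,"y":0.016,"z":-0.294,"spin":11.5},{"fingers":1,"x":-0.117,"y":0.018,"z":-0.33,"spin":13},{"fingers":1,"x":-0.128,"y":0.02,"z":-0.363,"spin":14.3}]' 40
cat >> h.py <<'E'
def rect(P):return cv2.minAreaRect((P[:,:2]*1000).astype(np.float32))
def clean(P,r=.004,k=6):
    from scipy.spatial import cKDTree
    return P[cKDTree(P).query_ball_point(P,r,return_length=True)>=k]
E
python3 - <<'E'
from h import *
print(get_obs())
p,d,W,c=snap("wrist");cv2.imwrite("pics/w1.png",p[:,:,::-1]);np.save("pics/w1W.npy",W)
W=W.reshape(-1,3);C=W[(abs(W[:,0]-.47)<.12)&(abs(W[:,1]-.31)<.12)]
t=clean(C[abs(C[:,2]-.027)<.004]);print('saddle',len(t),rect(t))
m=C[(abs(C[:,2]-.137)<.008)&(np.hypot(C[:,0]-.461,C[:,1]-.312)<.03)];m=clean(m);print('mast',len(m),rect(m),m[:,2].mean())
E
```

```text
time_s: 1.15
ee_pos: [0.462, 0.3109, 0.2042]
eef_rot: [-1.571, 0.0, 1.055]
force: [0.5, -0.0, 0.2]
grip_width: 0.0941
{'time_s': 1.15, 'qpos': array([ 5.26581306e-01,  3.32231580e-01,  1.52663094e+00, -6.17518645e-05,
        1.28304960e+00, -5.28302772e-01]), 'joint_vel': array([-0.56611603,  0.29086587, -0.33589473,  0.00103011,  0.04538268,
       -0.34178472]), 'tau': array([ 3.23833108e+00, -5.73233378e+01, -3.22744203e+01, -2.61279690e-02,
       -6.65058571e-03,  6.24153223e-01]), 'ee_pos': array([0.46204551, 0.31092059, 0.20421957]), 'eef_rot': array([-1.57068643e+00,  3.05756366e-04,  1.05490163e+00]), 'force': array([ 0.50440038, -0.03972932,  0.18197598]), 'moment': array([0.03898689, 0.03045457, 0.01879538]), 'grip_width': 0.09407256462567098}
saddle 1457 ((478.3907775878906, 303.8351135253906), (69.80862426757812, 84.35724639892578), 62.10847473144531)
mast 1071 ((460.5926818847656, 313.6253662109375), (35.36235427856445, 22.235769271850586), 61.068485260009766) 0.1353661202442231
```

View pics/w1.png

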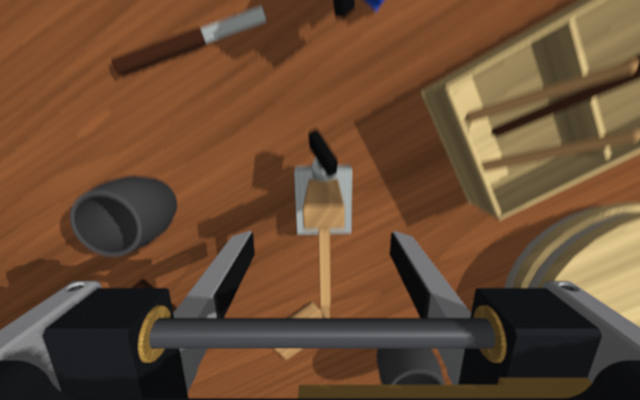

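The wrist view shows the mast at (325,203) centred between the fingers, the knob above at (322,150) and the pointer below, both clear of the fingers. I descend and grip.

```bash
python3 -m handwheel '[{"fingers":1,"x":0.001,"y":0.02,"z":0,"spin":0},{"fingers":1,"x":0.001,"y":0.04,"z":0,"spin":0},{"fingers":1,"x":0.001,"y":0.06,"z":0,"spin":0},{"fingers":1,"x":0.001,"y":0.075,"z":0,"spin":0},{"fingers":1,"x":0.001,"y":0.084,"z":0,"spin":0},{"fingers":1,"x":0.001,"y":0.084,"z":0,"spin":0},{"fingers":-0.5,"x":0.001,"y":0.084,"z":0,"spin":0},{"fingers":-0.5,"x":0.001,"y":0.084,"z":0,"spin":0},{"fingers":-0.5,"x":0.001,"y":0.084,"z":0,"spin":0},{"fingers":-0.5,"x":0.001,"y":0.084,"z":0,"spin":0}]' 50
python3 -m handwheel '[{"fingers":-1,"x":0,"y":0,"z":0,"spin":0},{"fingers":-1,"x":0,"y":0,"z":0,"spin":0},{"fingers":-1,"x":0,"y":0,"z":0,"spin":0},{"fingers":-1,"x":0,"y":0,"z":0,"spin":0},{"fingers":-1,"x":0,"y":0,"z":0,"spin":0},{"fingers":-1,"x":0,"y":0,"z":0,"spin":0},{"fingers":-1,"x":0,"y":0,"z":0,"spin":0},{"fingers":-1,"x":0,"y":0,"z":0,"spin":0},{"fingers":-1,"x":0,"y":0,"z":0,"spin":0},{"fingers":-1,"x":0,"y":0,"z":0,"spin":0}]' 50
```

```text
time_s: 2.2
ee_pos: [0.4614, 0.3132, 0.1209]
eef_rot: [-1.571, -0.001, 1.056]
force: [0.0, 0.1, 0.0]
grip_width: 0.0653
time_s: 3.2
ee_pos: [0.4613, 0.3131, 0.1204]
eef_rot: [-1.571, 0.0, 1.056]
force: [0.5, 0.2, -0.3]
grip_width: 0.0359
```

```bash
python3 -m handwheel '[{"fingers":-1,"x":0,"y":-0.01,"z":0,"spin":0},{"fingers":-1,"x":0,"y":-0.03,"z":0,"spin":0},{"fingers":-1,"x":0,"y":-0.05,"z":0,"spin":0},{"fingers":-1,"x":0,"y":-0.07,"z":0,"spin":0},{"fingers":-1,"x":0,"y":-0.09,"z":0,"spin":0},{"fingers":-1,"x":-0.01,"y":-0.1,"z":-0.007,"spin":-2},{"fingers":-1,"x":-0.03,"y":-0.1,"z":-0.021,"spin":-5},{"fingers":-1,"x":-0.05,"y":-0.1,"z":-0.036,"spin":-9},{"fingers":-1,"x":-0.07,"y":-0.1,"z":-0.05,"spin":-13},{"fingers":-1,"x":-0.09,"y":-0.1,"z":-0.064,"spin":-17}]' 50
python3 - <<'E'
from h import *
o=get_obs();print(o['ee_pos'],o['eef_rot'],o['force'],o['moment'])
E
```

```text
time_s: 4.2
ee_pos: [0.4724, 0.2023, 0.2207]
eef_rot: [-1.57, 0.0, 1.356]
force: [-0.2, 0.0, -3.8]
grip_width: 0.036
[0.47243093 0.20232729 0.22072398] [-1.57029760e+00  1.76471967e-04  1.35612908e+00] [-0.16048628  0.02893079 -3.78745828] [0.0374423  0.04657064 0.01653966]
```

```bash
python3 -m handwheel '[{"fingers":-1,"x":-0.02,"y":0,"z":-0.007,"spin":-4},{"fingers":-1,"x":-0.04,"y":0,"z":-0.014,"spin":-8},{"fingers":-1,"x":-0.06,"y":0,"z":-0.02,"spin":-12},{"fingers":-1,"x":-0.08,"y":0,"z":-0.027,"spin":-15},{"fingers":-1,"x":-0.1,"y":0,"z":-0.034,"spin":-18},{"fingers":-1,"x":-0.12,"y":0,"z":-0.04,"spin":-21},{"fingers":-1,"x":-0.14,"y":0,"z":-0.047,"spin":-22.7},{"fingers":-1,"x":-0.149,"y":0,"z":-0.05,"spin":-22.7},{"fingers":-1,"x":-0.149,"y":0,"z":-0.05,"spin":-22.7},{"fingers":-1,"x":-0.149,"y":0,"z":-0.05,"spin":-22.7}]' 50
python3 - <<'E'
from h import *
o=get_obs();print(o['ee_pos'],o['eef_rot'],o['joint_vel'].round(3))
p,d,W,c=snap("wrist");cv2.imwrite("pics/w2.png",p[:,:,::-1]);np.save("pics/w2W.npy",W)
p,d,W2,c=snap("top");cv2.imwrite("pics/t2.png",p[120:300,260:460,::-1].repeat(3,0).repeat(3,1))
oz=o['ee_pos'][2]-.1204
for n,V in(("wrist",W),("top",W2)):
    C=V.reshape(-1,3);C=C[(C[:,2]>0)]
    C=C[np.hypot(C[:,0]-.50,C[:,1]-.05)<.11]
    t=clean(C[abs(C[:,2]-oz-.027)<.004]);print(n,'saddle',len(t),rect(t),t[:,2].mean() if len(t) else 0)
    m=clean(C[(abs(C[:,2]-oz-.137)<.006)]);print('mast',len(m),rect(m))
    R=V.reshape(-1,3);R=R[(abs(R[:,0]-.535)<.1)&(abs(R[:,1]+.0975)<.15)]
    t=clean(R[abs(R[:,2]-.066)<.004]);print('rail',len(t),rect(t),t[:,2].mean())
    t=clean(R[abs(R[:,2]-.012)<.003]);print('board',len(t),rect(t))
E
```

```text
time_s: 5.2
ee_pos: [0.4892, 0.0476, 0.2205]
eef_rot: [-1.571, -0.0, 1.748]
force: [-0.2, 0.1, -3.9]
grip_width: 0.0357
[0.48924761 0.04755631 0.22053501] [-1.57067637e+00 -3.31179773e-04  1.74844607e+00] [ 0.011  0.001  0.     0.002 -0.002 -0.003]
wrist saddle 1502 ((490.2286376953125, 47.40823745727539), (47.56189727783203, 70.060791015625), 10.801412582397461) 0.12587328392027666
mast 2805 ((488.0177001953125, 46.96690368652344), (22.20382308959961, 60.014469146728516), 10.632865905761719)
rail 6600 ((534.8591918945312, -102.38687133789062), (60.58946990966797, 198.3312530517578), 12.037444114685059) 0.06478416921470319
board 7336 ((536.760009765625, -96.38221740722656), (119.64485168457031, 248.77796936035156), 10.162691116333008)
top saddle 0 ((0.0, 0.0), (0.0, 0.0), 0.0) 0
mast 0 ((0.0, 0.0), (0.0, 0.0), 0.0)
rail 60 ((545.6800537109375, -150.14097595214844), (42.56315612792969, 79.60997772216797), 13.257514953613281) 0.06611712959832979
board 3 ((498.5240173339844, -194.26126098632812), (2.9625914096832275, 2.9513211250305176), 84.5206069946289)
```

View pics/w2.png

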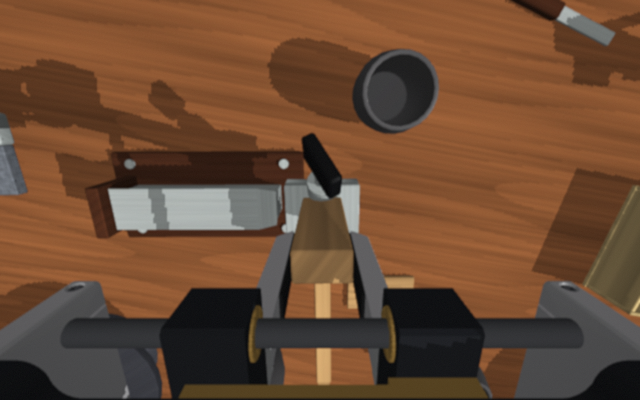

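The wrist view shows the carriage held at the mouth: saddle at (322,205), rail mouth at (283,208), stop at (98,210), pot well clear. I lower to rail height and measure the lateral error in that one view.

```bash
python3 -m handwheel '[{"fingers":-1,"x":0,"y":0.008,"z":0,"spin":0},{"fingers":-1,"x":0,"y":0.016,"z":0,"spin":0},{"fingers":-1,"x":0,"y":0.024,"z":0,"spin":0},{"fingers":-1,"x":0,"y":0.032,"z":0,"spin":0},{"fingers":-1,"x":0,"y":0.04,"z":0,"spin":0},{"fingers":-1,"x":0,"y":0.047,"z":0,"spin":0},{"fingers":-1,"x":0,"y":0.047,"z":0,"spin":0},{"fingers":-1,"x":0,"y":0.047,"z":0,"spin":0},{"fingers":-1,"x":0,"y":0.047,"z":0,"spin":0},{"fingers":-1,"x":0,"y":0.047,"z":0,"spin":0}]' 50
cat > meas.py <<'E'
from h import *
o=get_obs();print(o['ee_pos'],o['eef_rot'],o['force'])
p,d,W,c=snap("wrist");cv2.imwrite("pics/wm.png",p[:,:,::-1]);np.save("pics/wmW.npy",W)
a=np.radians(10.2);ex=np.array([np.cos(a),np.sin(a)]);ey=np.array([-ex[1],ex[0]])
C0=np.array([.5368,-.0964]);V=W.reshape(-1,3);V=V[V[:,2]>-.01]
def loc(xy):q=(xy-C0)*1000;return np.c_[q@ex,q@ey]
L=np.c_[loc(V[:,:2]),V[:,2]*1000]
print('TCP local',loc(o['ee_pos'][None,:2])[0])
def edges(S,lo,hi,st=5,ax=1):
    r=[]
    for y in np.arange(lo,hi,st):
        q=S[(S[:,ax]>=y)&(S[:,ax]<y+st)][:,1-ax]
        if len(q)>10:r.append((y+st/2,q.min(),q.max()))
    return np.array(r)
def line(n,e):
    for k in(1,2):
        f=np.polyfit(e[:,0],e[:,k],1);g=abs(np.polyval(f,e[:,0])-e[:,k])<1.5;f=np.polyfit(e[g,0],e[g,k],1)
        print(n,'min max'.split()[k-1],'at0 %.2f slope %.2fdeg n%d'%(f[1],np.degrees(np.arctan(f[0])),g.sum()), 'mid %.2f'%np.median(e[:,k]))
near=L[abs(L[:,0])<62]
line('railtop x',edges(clean(near[abs(near[:,2]-66)<5],4,6),-85,70))
line('board x',edges(clean(near[(abs(near[:,2]-12)<3)],4,6),-110,100))
oz=o['ee_pos'][2]*1000-120.4;t=loc(o['ee_pos'][None,:2])[0]
s=L[(abs(L[:,2]-oz-27)<4)&(abs(L[:,1]-t[1])<45)&(abs(L[:,0]-t[0]-20)<50)];s=clean(s,4,6)
line('saddle x',edges(s,t[1]-30,t[1]+30)); line('saddle y',edges(s,t[0]-20,t[0],4,0))
m=L[(abs(L[:,2]-oz-137)<5)&(abs(L[:,1]-t[1])<15)&(abs(L[:,0]-t[0])<20)];line('mast x',edges(m,t[1]-14,t[1]+14,4))
print('heights rail %.1f saddle %.1f mast %.1f stop'%(np.median(near[(abs(near[:,2]-66)<5)][:,2]),np.median(s[:,2]),np.median(m[:,2])),oz)
E
python3 meas.py
```

```text
time_s: 6.3
ee_pos: [0.4895, 0.047, 0.1738]
eef_rot: [-1.571, 0.0, 1.749]
force: [-0.2, -0.6, -4.4]
grip_width: 0.0357
[0.489525   0.04702215 0.17381645] [-1.57147898e+00  1.21795603e-04  1.74931079e+00] [-0.20119771 -0.62151907 -4.43838366]
TCP local [-21.12997046 149.52713214]
railtop x min at0 -24.39 slope -0.02deg n31 mid -24.33
railtop x max at0 24.88 slope -0.05deg n31 mid 24.88
board x min at0 -59.38 slope -0.09deg n42 mid -59.55
board x max at0 58.04 slope -0.07deg n22 mid 58.16
saddle x min at0 -42.32 slope -0.51deg n7 mid -43.55Traceback (most recent call last):
  File "meas.py", line 24, in <module>
    line('saddle x',edges(s,t[1]-30,t[1]+30)); line('saddle y',edges(s,t[0]-20,t[0],4,0))
    ~~~~^^^^^^^^^^^^^^^^^^^^^^^^^^^^^^^^^^^^^
  File "meas.py", line 17, in line
    f=np.polyfit(e[:,0],e[:,k],1);g=abs(np.polyval(f,e[:,0])-e[:,k])<1.5;f=np.polyfit(e[g,0],e[g,k],1)
                                                                           ~~~~~~~~~~^^^^^^^^^^^^^^^^^
    raise TypeError("expected non-empty vector for x")
TypeError: expected non-empty vector for x
```

Measured in that view, the rail axis is at local x +0.25 mm and the carriage origin is about -1.9 mm, with yaw matched. I shift 2 mm towards +x (tool -z), drop 1 mm and start sliding (tool -x).

```bash
python3 -m handwheel '[{"fingers":-1,"x":0,"y":0.001,"z":-0.002,"spin":0},{"fingers":-1,"x":-0.005,"y":0.001,"z":-0.002,"spin":0},{"fingers":-1,"x":-0.012,"y":0.001,"z":-0.002,"spin":0},{"fingers":-1,"x":-0.018,"y":0.001,"z":-0.002,"spin":0},{"fingers":-1,"x":-0.024,"y":0.001,"z":-0.002,"spin":0},{"fingers":-1,"x":-0.03,"y":0.001,"z":-0.002,"spin":0},{"fingers":-1,"x":-0.035,"y":0.001,"z":-0.002,"spin":0},{"fingers":-1,"x":-0.04,"y":0.001,"z":-0.002,"spin":0},{"fingers":-1,"x":-0.045,"y":0.001,"z":-0.002,"spin":0},{"fingers":-1,"x":-0.05,"y":0.001,"z":-0.002,"spin":0}]' 50
python3 - <<'E'
from h import *
o=get_obs();print(o['ee_pos'],o['force'],o['moment'])
E
```

```text
time_s: 7.35
ee_pos: [0.5003, -0.0022, 0.1724]
eef_rot: [-1.571, -0.0, 1.749]
force: [-0.3, 0.1, -5.3]
grip_width: 0.0358
[ 0.50027266 -0.0022043   0.17244061] [-0.26601918  0.1088652  -5.28917382] [0.02507427 0.0580753  0.01892045]
```

```bash
python3 -m handwheel '[{"fingers":-1,"x":-0.008,"y":0,"z":0,"spin":0},{"fingers":-1,"x":-0.016,"y":0,"z":0,"spin":0},{"fingers":-1,"x":-0.024,"y":0,"z":0,"spin":0},{"fingers":-1,"x":-0.032,"y":0,"z":0,"spin":0},{"fingers":-1,"x":-0.04,"y":0,"z":0,"spin":0},{"fingers":-1,"x":-0.048,"y":0,"z":0,"spin":0},{"fingers":-1,"x":-0.056,"y":0,"z":0,"spin":0},{"fingers":-1,"x":-0.064,"y":0,"z":0,"spin":0},{"fingers":-1,"x":-0.072,"y":0,"z":0,"spin":0},{"fingers":-1,"x":-0.08,"y":0,"z":0,"spin":0}]' 50
python3 meas.py 2>/dev/null | head -8
```

```text
time_s: 8.35
ee_pos: [0.5145, -0.0812, 0.1724]
eef_rot: [-1.571, -0.0, 1.749]
force: [-1.4, -0.2, -4.4]
grip_width: 0.036
[ 0.514529   -0.08121558  0.17244714] [-1.57079832e+00 -1.56937603e-05  1.74927835e+00] [-1.40235307 -0.23126849 -4.386324  ]
TCP local [-19.23009037  18.88829722]
railtop x min at0 -24.62 slope 0.34deg n6 mid -25.07
railtop x max at0 7.69 slope -13.35deg n5 mid 24.81
board x min at0 -59.17 slope -0.04deg n36 mid -59.18
```

```bash
python3 -m handwheel '[{"fingers":-1,"x":-0.008,"y":0,"z":0,"spin":0},{"fingers":-1,"x":-0.016,"y":0,"z":0,"spin":0},{"fingers":-1,"x":-0.024,"y":0,"z":0,"spin":0},{"fingers":-1,"x":-0.032,"y":0,"z":0,"spin":0},{"fingers":-1,"x":-0.04,"y":0,"z":0,"spin":0},{"fingers":-1,"x":-0.048,"y":0,"z":0,"spin":0},{"fingers":-1,"x":-0.056,"y":0,"z":0,"spin":0},{"fingers":-1,"x":-0.064,"y":0,"z":0,"spin":0},{"fingers":-1,"x":-0.07,"y":0,"z":0,"spin":0},{"fingers":-1,"x":-0.072,"y":0,"z":0,"spin":0}]' 50
python3 -m handwheel '[{"fingers":-1,"x":-0.001,"y":0.0005,"z":0,"spin":0},{"fingers":-1,"x":-0.002,"y":0.001,"z":0,"spin":0},{"fingers":-1,"x":-0.003,"y":0.001,"z":0,"spin":0},{"fingers":-1,"x":-0.004,"y":0.001,"z":0,"spin":0},{"fingers":-1,"x":-0.005,"y":0.001,"z":0,"spin":0},{"fingers":-1,"x":-0.006,"y":0.001,"z":0,"spin":0},{"fingers":-1,"x":-0.0065,"y":0.001,"z":0,"spin":0},{"fingers":-1,"x":-0.007,"y":0.001,"z":0,"spin":0},{"fingers":-1,"x":-0.007,"y":0.001,"z":0,"spin":0},{"fingers":-1,"x":-0.007,"y":0.001,"z":0,"spin":0}]' 50
```

```text
time_s: 9.4
ee_pos: [0.5273, -0.152, 0.1724]
eef_rot: [-1.571, -0.0, 1.749]
force: [0.1, -0.4, -4.6]
grip_width: 0.0357
time_s: 10.4
ee_pos: [0.5285, -0.1583, 0.1715]
eef_rot: [-1.571, 0.0, 1.749]
force: [-0.8, 0.2, -3.1]
grip_width: 0.0356
```

```bash
python3 -m handwheel '[{"fingers":-1,"x":-0.0005,"y":0,"z":0,"spin":0},{"fingers":-1,"x":-0.001,"y":0,"z":0,"spin":0},{"fingers":-1,"x":-0.0015,"y":0,"z":0,"spin":0},{"fingers":-1,"x":-0.002,"y":0,"z":0,"spin":0},{"fingers":-1,"x":-0.0025,"y":0,"z":0,"spin":0},{"fingers":-1,"x":-0.003,"y":0,"z":0,"spin":0},{"fingers":-1,"x":-0.003,"y":0,"z":0,"spin":0},{"fingers":-1,"x":-0.003,"y":0,"z":0,"spin":0},{"fingers":-1,"x":-0.003,"y":0,"z":0,"spin":0},{"fingers":-1,"x":-0.003,"y":0,"z":0,"spin":0}]' 50
```

```text
time_s: 11.4
ee_pos: [0.5287, -0.1592, 0.1717]
eef_rot: [-1.57, -0.004, 1.75]
force: [-4.8, 16.0, 4.5]
grip_width: 0.0354
```

It touched the stop with 16 N. I open, rise and check.

```bash
python3 -m handwheel '[{"fingers":1,"x":0,"y":0,"z":0,"spin":0},{"fingers":1,"x":0,"y":0,"z":0,"spin":0},{"fingers":1,"x":0,"y":0,"z":0,"spin":0},{"fingers":1,"x":0,"y":0,"z":0,"spin":0},{"fingers":1,"x":0.002,"y":0,"z":0,"spin":0},{"fingers":1,"x":0.003,"y":-0.01,"z":0,"spin":0},{"fingers":1,"x":0.003,"y":-0.03,"z":0,"spin":0},{"fingers":1,"x":0.003,"y":-0.05,"z":0,"spin":0},{"fingers":1,"x":0.003,"y":-0.07,"z":0,"spin":0},{"fingers":1,"x":0.003,"y":-0.08,"z":0,"spin":0}]' 50
python3 -m handwheel '[{"fingers":1,"x":0,"y":0,"z":-0.01,"spin":0},{"fingers":1,"x":0,"y":0,"z":-0.02,"spin":0},{"fingers":1,"x":0,"y":0,"z":-0.03,"spin":0},{"fingers":1,"x":0,"y":0,"z":-0.03,"spin":0},{"fingers":1,"x":0,"y":0,"z":-0.03,"spin":0},{"fingers":1,"x":0,"y":0,"z":-0.03,"spin":0},{"fingers":1,"x":0,"y":0,"z":-0.03,"spin":0},{"fingers":1,"x":0,"y":0,"z":-0.03,"spin":0},{"fingers":1,"x":0,"y":0,"z":-0.03,"spin":0},{"fingers":1,"x":0,"y":0,"z":-0.03,"spin":0}]'
cat > m2.py <<'E'
from h import *
import sys
o=get_obs();print(o['ee_pos'],o['eef_rot'],o['force'])
p,d,W,c=snap("wrist");np.save("pics/wkW.npy",W);n=sys.argv[1]
cv2.imwrite(f"pics/{n}.png",cv2.resize(p[90:330,170:470,::-1],None,fx=2.5,fy=2.5,interpolation=cv2.INTER_CUBIC))
a=np.radians(10.2);ex=np.array([np.cos(a),np.sin(a)]);ey=np.array([-ex[1],ex[0]])
C0=np.array([.5368,-.0964])+.00025*ex
xy=(W[...,:2]-C0)*1000;L=np.stack([xy@ex,xy@ey,W[...,2]*1000],-1)
dark=(p.max(-1)<70)&(W[...,2]>.07)&(abs(L[...,0]+65)<45)&(abs(L[...,1]+60)<40)
# carriage frame pts; knob slanted frame
K=L[dark]-np.array([-65.5,-60,113.5])
s=np.array([np.cos(np.radians(40)),0,np.sin(np.radians(40))]);nn=np.array([-s[2],0,s[0]]);y=np.array([0,1,0])
Q=np.c_[K@s,K@y,K@nn];Q=Q[(Q[:,2]>8)&(Q[:,2]<20)&(np.hypot(Q[:,0],Q[:,1])<30)]
r=cv2.minAreaRect(Q[:,:2].astype(np.float32));v=np.linalg.eigh(np.cov(Q[:,:2].T))[1][:,-1];v*=np.sign(v[0])
print('knob n',len(Q),'rect',r,'mean',Q.mean(0).round(1),'theta',.7-np.arctan2(v[1],v[0]))
S=L.reshape(-1,3)
q=S[(abs(S[:,2]-78)<4)&(abs(S[:,1]+60)<45)&(S[:,0]>-45)&(S[:,0]<-5)];q=clean(q,4,6)
print('saddle',rect(q/1000),'z',np.median(q[:,2]))
print('saddle y pct',np.percentile(q[:,1],[1,99]),'x min',np.percentile(q[:,0],1))
m=S[(abs(S[:,2]-188)<5)&(abs(S[:,1]+60)<30)&(abs(S[:,0]+20)<25)]
print('mast',len(m),rect(m/1000))
E
python3 m2.py k1
```

```text
time_s: 12.4
ee_pos: [0.5288, -0.1584, 0.2539]
eef_rot: [-1.573, 0.001, 1.749]
force: [-0.3, 0.1, 0.3]
grip_width: 0.0939
time_s: 13.4
ee_pos: [0.5579, -0.153, 0.2515]
eef_rot: [-1.571, 0.0, 1.749]
force: [-0.3, 0.9, -0.6]
grip_width: 0.0938
[ 0.55790018 -0.15301077  0.25153678] [-1.57088019e+00  5.60853226e-05  1.74920929e+00] [-0.28936514  0.91743776 -0.64716685]
knob n 507 rect ((0.38619422912597656, -0.3201179504394531), (45.982643127441406, 11.566418647766113), 28.279523849487305) mean [ 2.8  0.  13. ] theta 0.20221286683506717
saddle ((-23.299163818359375, -64.91671752929688), (36.532928466796875, 80.14393615722656), 0.028402848169207573) z 76.9771018822617
saddle y pct [-104.0679131   -25.31051147] x min -41.45967184047979
mast 1152 ((-19.994712829589844, -60.085105895996094), (22.38762092590332, 35.41149139404297), 0.983908474445343)
```

View pics/k1.png

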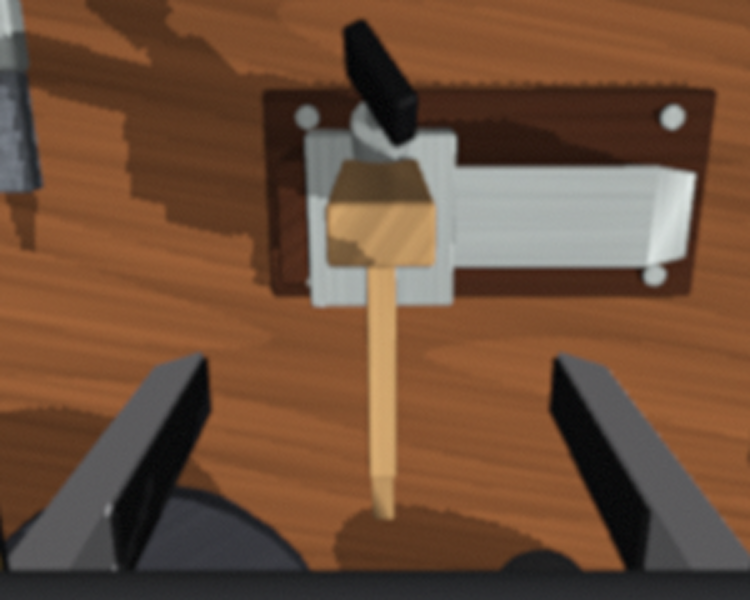

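The carriage is home: mast at local (-20.0, -60.1) against a nominal (-20, -60), saddle against the stop at the left. The knob's top face fits the model with theta ≈ 0.2.

The moves can't tilt the tool, so I use a vertical grip on the bar from just outside the mast. With the TCP 12 mm above the bar centre, the gripper body clears the mast top by about 15 mm.

```bash
python3 -m handwheel '[{"fingers":0,"x":0,"y":0,"z":0.02,"spin":-4},{"fingers":0,"x":0,"y":0,"z":0.04,"spin":-8},{"fingers":0,"x":0,"y":0,"z":0.06,"spin":-12},{"fingers":0,"x":-0.001,"y":0,"z":0.075,"spin":-15},{"fingers":0,"x":-0.001,"y":0,"z":0.08,"spin":-15},{"fingers":0,"x":-0.001,"y":0.02,"z":0.08,"spin":-15},{"fingers":0,"x":-0.001,"y":0.045,"z":0.08,"spin":-15},{"fingers":0,"x":-0.001,"y":0.07,"z":0.08,"spin":-15},{"fingers":0,"x":-0.001,"y":0.08,"z":0.08,"spin":-15},{"fingers":0,"x":-0.001,"y":0.08,"z":0.08,"spin":-15}]' 30
python3 - <<'E'
from h import *
o=get_obs();print(o['ee_pos'],o['eef_rot'],o['force'],o['qpos'])
a=np.radians(10.2);ex=np.array([np.cos(a),np.sin(a)]);ey=np.array([-ex[1],ex[0]])
q=o['ee_pos'][:2]-np.array([.5368,-.0964])-.00025*ex;print(q@ex,q@ey)
p,d,W,c=snap("wrist");cv2.imwrite("pics/k2.png",p[:,:,::-1])
E
```

```text
time_s: 14.45
ee_pos: [0.4793, -0.168, 0.1706]
eef_rot: [-1.569, -0.002, 2.01]
force: [0.6, 0.7, 0.2]
grip_width: 0.0471
[ 0.47928634 -0.16796719  0.17059058] [-1.56943408e+00 -1.52140812e-03  2.01025748e+00] [0.64809443 0.74458177 0.16992444] [-4.09198532e-01  2.60340763e-01  1.70275970e+00 -1.79353936e-05
  1.18053428e+00 -2.41945021e+00]
-0.06952815142101536 -0.06025132501317359
```

View pics/k2.png

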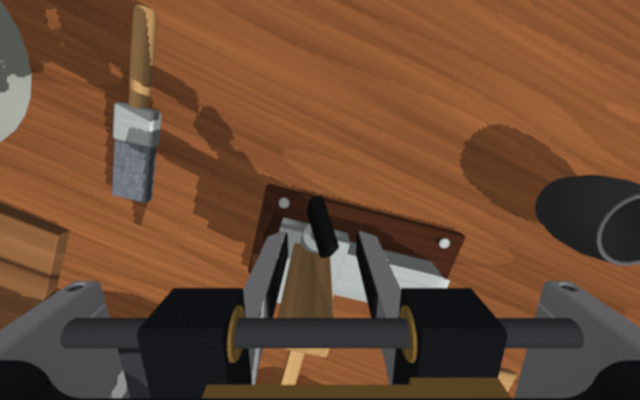

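The bar (322,225) is between the open fingers (270 and 375). I descend 45 mm and close.

```bash
python3 -m handwheel '[{"fingers":0,"x":0,"y":0.012,"z":0,"spin":0},{"fingers":0,"x":0,"y":0.024,"z":0,"spin":0},{"fingers":0,"x":0,"y":0.036,"z":0,"spin":0},{"fingers":0,"x":0,"y":0.045,"z":0,"spin":0},{"fingers":0,"x":0,"y":0.045,"z":0,"spin":0},{"fingers":0,"x":0,"y":0.045,"z":0,"spin":0},{"fingers":-0.5,"x":0,"y":0.045,"z":0,"spin":0},{"fingers":-0.7,"x":0,"y":0.045,"z":0,"spin":0},{"fingers":-1,"x":0,"y":0.045,"z":0,"spin":0},{"fingers":-1,"x":0,"y":0.045,"z":0,"spin":0}]' 30
python3 -m handwheel '[{"fingers":-1,"x":0,"y":0,"z":0,"spin":0},{"fingers":-1,"x":0,"y":0,"z":0,"spin":0},{"fingers":-1,"x":0,"y":0,"z":0,"spin":0},{"fingers":-1,"x":0,"y":0,"z":0,"spin":0},{"fingers":-1,"x":0,"y":0,"z":0,"spin":0},{"fingers":-1,"x":0,"y":0,"z":0,"spin":2},{"fingers":-1,"x":0,"y":0,"z":0,"spin":4},{"fingers":-1,"x":0,"y":0,"z":0,"spin":6},{"fingers":-1,"x":0,"y":0,"z":0,"spin":8},{"fingers":-1,"x":0,"y":0,"z":0,"spin":10}]' 30
```

```text
time_s: 15.5
ee_pos: [0.4791, -0.1677, 0.1267]
eef_rot: [-1.57, -0.001, 2.011]
force: [-6.3, 7.0, 9.9]
grip_width: 0.0183
time_s: 16.5
ee_pos: [0.4797, -0.1684, 0.127]
eef_rot: [-1.572, 0.001, 1.835]
force: [0.7, -1.0, 1.3]
grip_width: 0.0121
```

Width is 12.1 mm, so the bar is held flat and is following. I continue the turn.

```bash
python3 -m handwheel '[{"fingers":-1,"x":0,"y":0,"z":0,"spin":3},{"fingers":-1,"x":0,"y":0,"z":0,"spin":6},{"fingers":-1,"x":0,"y":0,"z":0,"spin":9},{"fingers":-1,"x":0,"y":0,"z":0,"spin":12},{"fingers":-1,"x":0,"y":0,"z":0,"spin":15},{"fingers":-1,"x":0,"y":0,"z":0,"spin":18},{"fingers":-1,"x":0,"y":0,"z":0,"spin":21},{"fingers":-1,"x":0,"y":0,"z":0,"spin":24},{"fingers":-1,"x":0,"y":0,"z":0,"spin":27},{"fingers":-1,"x":0,"y":0,"z":0,"spin":30}]' 30
python3 -c "
from h import *
o=get_obs();print(o['moment'],o['force'])"
```

```text
time_s: 17.5
ee_pos: [0.4789, -0.1674, 0.1269]
eef_rot: [-1.569, -0.001, 1.312]
force: [-13.8, 5.9, 15.1]
grip_width: 0.0154
[1.70582009 2.54365151 0.73708093] [-13.8122478    5.94395307  15.05833972]
```

```bash
python3 -m handwheel '[{"fingers":-1,"x":0,"y":0,"z":0,"spin":3},{"fingers":-1,"x":0,"y":0,"z":0,"spin":6},{"fingers":-1,"x":0,"y":0,"z":0,"spin":9},{"fingers":-1,"x":0,"y":0,"z":0,"spin":12},{"fingers":-1,"x":0,"y":0,"z":0,"spin":15},{"fingers":-1,"x":0,"y":0,"z":0,"spin":18},{"fingers":-1,"x":0,"y":0,"z":0,"spin":20},{"fingers":-1,"x":0,"y":0,"z":0,"spin":22},{"fingers":-1,"x":0,"y":0,"z":0,"spin":22},{"fingers":-1,"x":0,"y":0,"z":0,"spin":22}]' 40
python3 -c "
from h import *
o=get_obs();print(o['moment'],o['force'])"
```

```text
time_s: 18.5
ee_pos: [0.4773, -0.1668, 0.1276]
eef_rot: [-1.565, 0.001, 0.93]
force: [-27.8, 12.7, 30.2]
grip_width: 0.0182
[3.15081694 4.80861891 0.93992475] [-27.8375732   12.68018089  30.20144388]
```

Forces are climbing, so it's either near tight or wedging. I release, rise and look.

```bash
python3 -m handwheel '[{"fingers":-1,"x":0,"y":0,"z":0,"spin":0},{"fingers":-0.2,"x":0,"y":0,"z":0,"spin":0},{"fingers":-0.2,"x":0,"y":0,"z":0,"spin":0},{"fingers":-0.2,"x":0,"y":0,"z":0,"spin":0},{"fingers":-0.2,"x":0,"y":0,"z":0,"spin":0},{"fingers":-0.2,"x":0,"y":-0.02,"z":0,"spin":0},{"fingers":-0.2,"x":0,"y":-0.04,"z":0,"spin":0},{"fingers":-0.2,"x":0,"y":-0.06,"z":0,"spin":0},{"fingers":-0.2,"x":0,"y":-0.08,"z":0,"spin":0},{"fingers":-0.2,"x":0,"y":-0.1,"z":0,"spin":0}]' 20
python3 m2.py k3
```

```text
time_s: 19.5
ee_pos: [0.4794, -0.1682, 0.2273]
eef_rot: [-1.571, 0.0, 0.929]
force: [1.0, -0.2, -0.8]
grip_width: 0.0376
[ 0.4793719  -0.16818862  0.22725026] [-1.57085505e+00  6.07217646e-05  9.28964934e-01] [ 1.00653919 -0.19787318 -0.76025173]
knob n 588 rect ((-2.076457977294922, -0.18578529357910156), (11.95262336730957, 44.898155212402344), 59.250823974609375) mean [-0.   0.4 14.5] theta 1.2498553757013742
saddle ((-25.033567428588867, -65.01145935058594), (79.57903289794922, 39.931026458740234), 89.9466552734375) z 76.95188932626341
saddle y pct [-104.31000259  -25.40555398] x min -44.70887682431239
mast 334 ((-23.30252456665039, -59.99031066894531), (36.887996673583984, 20.82016372680664), 85.85598754882812)
```

Theta is ≈1.24 after letting go and the carriage is still home in y. It isn't fully tight: it should rest near 1.3. I regrip slightly deeper with more lead and turn further.

```bash
python3 -m handwheel '[{"fingers":-0.2,"x":0,"y":0.03,"z":0,"spin":3},{"fingers":-0.2,"x":0,"y":0.06,"z":0,"spin":6},{"fingers":-0.2,"x":0,"y":0.085,"z":0,"spin":8},{"fingers":-0.2,"x":0,"y":0.1,"z":0,"spin":8},{"fingers":-0.2,"x":0,"y":0.105,"z":0,"spin":8},{"fingers":-0.2,"x":0,"y":0.105,"z":0,"spin":8},{"fingers":-1,"x":0,"y":0.105,"z":0,"spin":8},{"fingers":-1,"x":0,"y":0.105,"z":0,"spin":8},{"fingers":-1,"x":0,"y":0.105,"z":0,"spin":8},{"fingers":-1,"x":0,"y":0.105,"z":0,"spin":8}]' 35
python3 -c "
from h import *
o=get_obs();print(o['moment'],o['force'])"
```

```text
time_s: 20.55
ee_pos: [0.4804, -0.1677, 0.1224]
eef_rot: [-1.573, -0.002, 0.79]
force: [4.3, 4.7, -2.3]
grip_width: 0.0244
[ 1.0822599  -1.20143661  0.24387938] [ 4.2864011   4.71996787 -2.27255435]
```

```bash
python3 -m handwheel '[{"fingers":-1,"x":0,"y":0,"z":0,"spin":0},{"fingers":-1,"x":0,"y":0,"z":0,"spin":0},{"fingers":-1,"x":0,"y":0,"z":0,"spin":0},{"fingers":-1,"x":0,"y":0,"z":0,"spin":3},{"fingers":-1,"x":0,"y":0,"z":0,"spin":6},{"fingers":-1,"x":0,"y":0,"z":0,"spin":9},{"fingers":-1,"x":0,"y":0,"z":0,"spin":12},{"fingers":-1,"x":0,"y":0,"z":0,"spin":15},{"fingers":-1,"x":0,"y":0,"z":0,"spin":15},{"fingers":-1,"x":0,"y":0,"z":0,"spin":15}]' 35
python3 -c "
from h import *
o=get_obs();print(o['moment'],o['force'])"
```

```text
time_s: 21.55
ee_pos: [0.4804, -0.1677, 0.1224]
eef_rot: [-1.572, -0.002, 0.53]
force: [4.3, 4.0, -0.3]
grip_width: 0.0264
[ 1.22133948 -1.0195549   1.56744235] [ 4.28251526  3.96135973 -0.28965375]
```

Net force is small and the couple is 1.57 Nm, far above the knob's 0.25, so it is against the tight stop. I release and check.

```bash
python3 -m handwheel '[{"fingers":-0.2,"x":0,"y":0,"z":0,"spin":0},{"fingers":-0.1,"x":0,"y":0,"z":0,"spin":0},{"fingers":-0.1,"x":0,"y":0,"z":0,"spin":0},{"fingers":-0.1,"x":0,"y":0,"z":0,"spin":0},{"fingers":-0.1,"x":0,"y":-0.02,"z":0,"spin":0},{"fingers":-0.1,"x":0,"y":-0.05,"z":0,"spin":0},{"fingers":-0.1,"x":0,"y":-0.08,"z":0,"spin":0},{"fingers":-0.1,"x":0,"y":-0.105,"z":0,"spin":0},{"fingers":-0.1,"x":0,"y":-0.105,"z":0,"spin":0},{"fingers":-0.1,"x":0,"y":-0.105,"z":0,"spin":0}]' 35
python3 m2.py k4
```

```text
time_s: 22.55
ee_pos: [0.4793, -0.1682, 0.2262]
eef_rot: [-1.571, -0.0, 0.527]
force: [0.5, -0.5, -1.3]
grip_width: 0.0424
[ 0.47930666 -0.16824525  0.22624574] [-1.57103559e+00 -4.85363393e-05  5.27352618e-01] [ 0.46992654 -0.52693595 -1.31857355]
knob n 592 rect ((-2.2169857025146484, 0.18413543701171875), (11.895970344543457, 45.8931999206543), 54.21602249145508) mean [ 0.1  0.6 14.3] theta 1.320186029107866
saddle ((-24.97538185119629, -65.03523254394531), (39.88024139404297, 79.83004760742188), 0.008605324663221836) z 76.94707993456154
saddle y pct [-103.89336203  -25.36276418] x min -44.55361020726462
mast 626 ((-23.682802200317383, -55.360496520996094), (27.02984046936035, 22.1179256439209), 89.97653198242188)
```

View pics/k4.png

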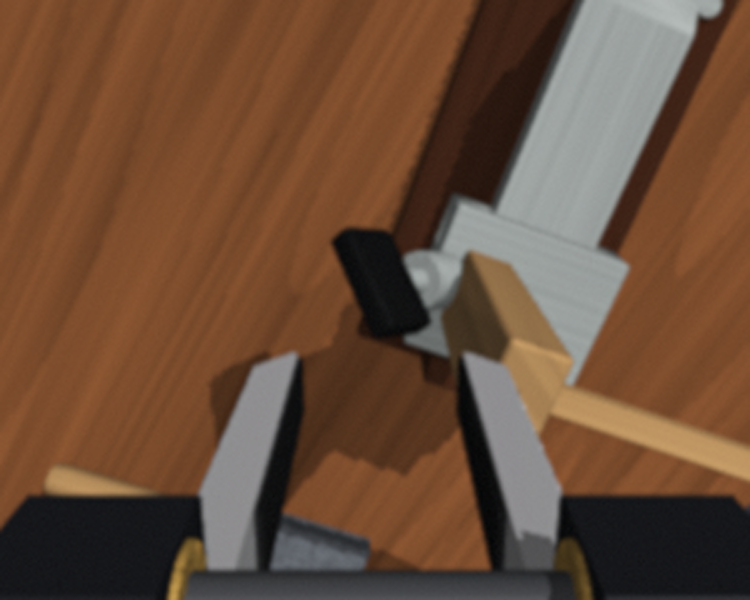

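Theta is ≈1.32, which matches the tight stop (1.4) minus the spring-back. The carriage remains against the stop. I retreat for a final check with the other cameras.

```bash
python3 -m handwheel '[{"fingers":-0.1,"x":0,"y":-0.03,"z":0,"spin":0},{"fingers":-0.1,"x":0,"y":-0.06,"z":0,"spin":0},{"fingers":-0.1,"x":0.01,"y":-0.08,"z":0.02,"spin":0},{"fingers":-0.1,"x":0.03,"y":-0.08,"z":0.05,"spin":0},{"fingers":-0.1,"x":0.05,"y":-0.08,"z":0.08,"spin":0},{"fingers":-0.1,"x":0.07,"y":-0.08,"z":0.12,"spin":0},{"fingers":-0.1,"x":0.09,"y":-0.08,"z":0.15,"spin":0},{"fingers":-0.1,"x":0.1,"y":-0.08,"z":0.173,"spin":0},{"fingers":-0.1,"x":0.1,"y":-0.08,"z":0.173,"spin":0},{"fingers":-0.1,"x":0.1,"y":-0.08,"z":0.173,"spin":0}]'
python3 - <<'E'
from h import *
for n in("top","scene"):
    p,d,W,c=snap(n)
    if n=="scene":cv2.imwrite("pics/f.png",cv2.resize(p[130:390,150:460,::-1],None,fx=2.4,fy=2.4,interpolation=cv2.INTER_CUBIC))
    W=W.reshape(-1,3)
    for nm,c in dict(a=(.740,.289),b=(.797,0),c=(.371,.101)).items():
        q=W[(np.hypot(W[:,0]-c[0],W[:,1]-c[1])<.07)&(abs(W[:,2]-.086)<.008)];q=clean(q,.008,4);print(n,nm,len(q) and rect(q))
    R=W[(abs(W[:,0]-.53)<.12)&(abs(W[:,1]+.1)<.16)]
    t=clean(R[abs(R[:,2]-.012)<.004],.008,4);b=rect(t);print('board',b)
    a=np.radians(10.2);ex=np.array([np.cos(a),np.sin(a)]);ey=np.array([-ex[1],ex[0]])
    q=(R[:,:2]-np.array(b[0])/1000)*1000;L=np.c_[q@ex,q@ey,R[:,2]*1000]
    s=L[(abs(L[:,2]-78)<3.5)&(L[:,1]<0)&(L[:,1]>-93)];print('saddle',rect(clean(s,8,5)/1000))
    m=L[(abs(L[:,2]-188)<7)&(abs(L[:,0]+20)<20)&(abs(L[:,1]+60)<28)];print('mast',len(m),len(m) and rect(m/1000))
E
```

```text
time_s: 23.6
ee_pos: [0.4786, 0.0316, 0.3055]
eef_rot: [-1.57, 0.001, 0.529]
force: [-0.0, -0.7, -1.1]
grip_width: 0.0421
top a ((740.1001586914062, 290.3330383300781), (75.31712341308594, 73.98635864257812), 62.364322662353516)
top b ((797.4136352539062, 1.88165283203125), (73.95421600341797, 74.39225006103516), 31.425216674804688)
top c ((371.3666076660156, 101.9458236694336), (75.66407775878906, 73.93022155761719), 46.12942886352539)
board ((582.7064819335938, -169.24649047851562), (184.89938354492188, 94.48651123046875), 58.74129104614258)
saddle ((-38.12363815307617, -13.902481079101562), (27.942480087280273, 77.37782287597656), 88.65665435791016)
mast 0 0
scene a ((740.8862915039062, 287.3606262207031), (74.71992492675781, 74.58976745605469), 74.55723571777344)
scene b ((797.7455444335938, -1.4464988708496094), (75.89607238769531, 74.92597961425781), 49.189117431640625)
scene c ((370.8612365722656, 99.88656616210938), (74.12569427490234, 75.42481231689453), 15.886872291564941)
board ((535.2818603515625, -98.58767700195312), (120.04058837890625, 250.3607635498047), 10.192602157592773)
saddle ((-2.608142852783203, -58.074623107910156), (84.04791259765625, 69.6782455444336), 0.12656433880329132)
mast 285 ((-17.038034439086914, -60.035911560058594), (36.623958587646484, 33.86812973022461), 89.49015808105469)
```

View pics/f.png

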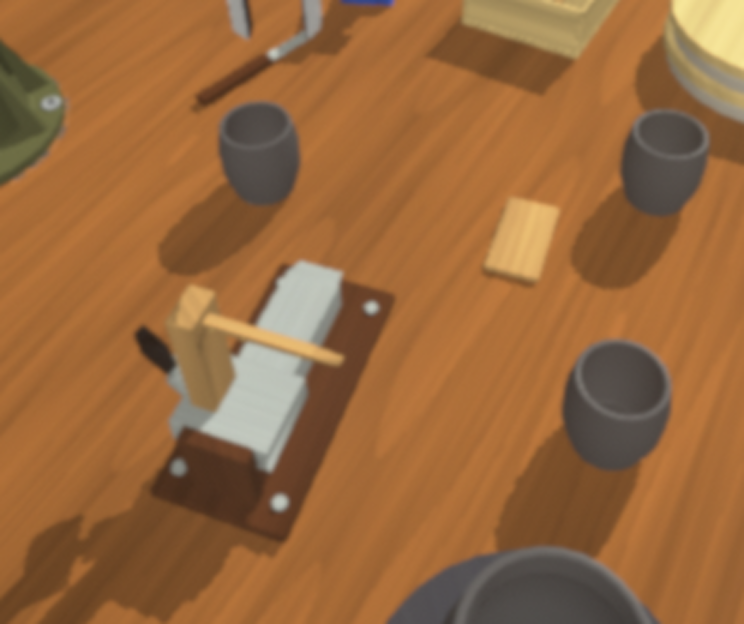

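The scene crop shows the carriage at (250,400) against the stop, parallel to the rail, with the robot clear. All the pots stand where they were. Handing in.

```bash
python3 -c "
from station import workorder
print(workorder.hand_in())"
```

```text
the job is handed in; nothing more can be done
None
```

The carriage is on the rail, home against the wooden end stop, with its clamp knob turned clockwise to the tight stop. I handed the job in at about 24 s with the gripper open and touching nothing.

- **Slide:** I gripped the steel carriage by its mast and slid it on from the open end until it met the stop at about 16 N.
- **Knob:** The moves cannot tilt the tool, so I gripped the bar vertically instead of along its slanted axis. The first turn stopped short, at about 1.24 rad after letting go. A second grip went to the stop (couple 1.6 Nm), and the knob now rests at about 1.32 rad, which fits the tight stop minus its spring-back.
- **Home position:** The saddle's rear edge read -25.3 to -25.4 mm before and after clamping (-25 is home), and it is parallel to the rail within 0.2°. Clamping drew the carriage about 2.5 mm to its knob side, which is within the stated play.
- **Pots:** All three are within about 1 mm of where they started.
- **Checks that disagreed:** The final scene-camera fit gave the saddle centre at y = -58 mm. My crop limit there cuts off the stop side, and the mast in the same picture gave -60.0 mm, so I trusted the mast. The last top-camera fit of the rail and carriage was unusable, probably because the arm was in its view.

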